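# Free the index table and hold its index pin out

## Task

I want to turn the index table by hand to its next division, so free it for me: first throw the worm lever (the upright one with the ball) from its 'in' notch right over into its 'out' notch, on the side away from the turntable. Then pull the index plunger straight up by its knob, all the way to its stop, and finish while still holding it there, its pin clear of the hole. Do not turn the turntable yourself, and leave the other things on the bench where they are.

Things in the scene. Friction and masses are not known exactly. Their poses are not given: they have to be found in the camera images.
- index_table: rotary index table bolted to the bench: green casting, steel turntable 234 mm across (plate top 78 mm up, its stepped top 98 mm) with a flange and stud up to 147 mm. Origin on the bench under the turntable's axis, z up; -x is its front with crank and lever. Seen in its frame the plunger is at x -52, y 90 mm, in a steel arm 34 mm wide, top at 100 mm, that points at the turntable's axis
- lever_pivot (a point): pivot of the worm lever, in its plane of swing: x -128, y -95, z 40 mm in the index table's frame; fixed. The pivot axis is parallel to the index table's x axis. A notched sector (up to 99 mm above the bench) stands behind the lever, a 66 mm dial and a crank (below 75 mm) in front of it
- lever_ball (a point): centre of the black ball, 30 mm across, at the top of the worm lever, 115 mm from lever_pivot, on a 10 mm steel rod with a detent barrel behind it from 34 mm below this point. It swings in the upright plane x = -128 mm of the index table's frame and is about 140 mm above the bench in either notch, 155 mm half-way; what stands within 60 mm of it is lower than 115 mm
- worm_lever (a joint): rad. 0: 'in' notch (one line on the sector), leaning 0.525 from upright towards the turntable (+y of the index table); 1.05: 'out' notch (two lines), leaning 0.525 the other way (-y), away from the turntable. A sprung detent resists with up to 5 N at the ball, helps past half-way, and draws a lever that is let go into the nearer notch
- plunger_knob (a point): middle of the black cylindrical pull knob on top of the index plunger, 28 mm across, 24 mm tall; at rest this point is 133.5 mm above the bench (knob from 120 to 144 mm); it rises with the plunger. Below the knob a 22 mm hexagon bushing up to 112 mm. Room for fingers all round above 112 mm
- plunger (a joint): lift of the index plunger, m. 0: its 10 mm pin sits 10 mm deep in its hole in the division plate; 0.016: fully up at its stop. Straight up. A spring pushes it down: about 5 N at 0, 11.5 N at the stop (1 N of weight besides), so an arm that gives must pull on a little to reach the solid stop; it snaps back when let go
- rotor (a joint): angle of the turntable (division plate, top and flange), rad; 0 as found, grows anticlockwise from above. Stiff to turn (2.5 N m)
- spanner: ring-and-open spanner, steel, 170 mm long, lying flat on the bench in front of the index table. Bystander; its origin is at its underside. Leave it alone
- nut_tin: open aluminium tin, 76 mm across, 45 mm tall, left of the index table. Bystander; its origin is at its underside. Leave it alone
- flange_blank: dark steel ring, 100 mm outside, 32 mm bore, 14 mm thick, lying flat left of the index table. Bystander; its origin is at its underside. Leave it alone
- oil_bottle: white plastic bottle, 54 mm across, 150 mm tall, standing right of the index table. Bystander; its origin is at its underside. Leave it alone
- brush: bench brush, 170 mm long, lying in front and right of the index table. Bystander; its origin is at its underside. Leave it alone
- hammer: hammer, 260 mm long, lying on the left of the bench. Bystander; its origin is at its underside. Leave it alone
- mug: white ceramic mug, 80 mm across, 95 mm tall, on the right of the bench. Bystander; its origin is at its underside. Leave it alone

How it is judged:
On the way, in this order (a step that is already met when the one before it is completed fails the run):
1. the worm lever sits in its 'out' notch (value of joint worm_lever above 0.95 rad), for 0.3 s.
2. the index plunger is pulled fully up by the gripper, its pin clear of the hole (value of joint plunger above 0.0135 m and contact force between the fingers and plunger above 3 N and value of joint worm_lever above 0.95 rad), for 0.5 s.
At the end, for the whole second after the job is handed in: the plunger is up by more than 13.5 mm of its 16 mm, carried by the gripper's fingers (contact force over 3 N); the worm lever is in its 'out' notch (over 0.95 rad); the turntable is within 0.05 rad of where it was; every bystander is within 30 mm of where it was (all of step 2 and not (value of joint rotor above 0.05 rad or value of joint rotor below -0.05 rad) and distance of each of spanner, nut_tin, flange_blank, oil_bottle, brush, hammer, mug from where it was at the start of the episode below 0.03 m); the arm keeps its last pose, push and grip.
It fails at once if the turntable is turned by more than 0.05 rad (value of joint rotor above 0.05 rad or value of joint rotor below -0.05 rad).
It fails at once if a bystander is moved by more than 30 mm (distance of any of spanner, nut_tin, flange_blank, oil_bottle, brush, hammer, mug from where it was at the start of the episode above 0.03 m).
It also fails if it takes over 42 s, if anything falls off the work surface, if the arm or the gripper's body presses on something with over 40 N, if the wrist force passes 120 N, or if a joint passes its speed limit or range.

## Robot

A 6-joint arm with a two-finger parallel gripper is mounted at the origin on the work surface. World frame = base frame: x ahead of the robot, y to its left, z up, the work surface at z = 0. Lengths are in m, angles in rad, forces in N, time in s.
With the tool pointing down it reaches from about 0.275 to 0.75 m from the base axis. Payload 10.2 kg.
Tool frame: the origin (TCP) lies midway between the tips of the shut fingers; the grasp point (between the pads) lies 19 mm behind it (env.hold_point_z is the distance from the TCP to the grasp point, in m); z points along the fingers, y is the line along which they close (so a half turn about z gives the same grasp; the last joint's range is limited). The gripper opens to 85 mm and grips with 20 to 120 N. Pads are 22 mm wide; open, the fingers measure 114 mm over their backs; the gripper's body (76 mm by 85 mm) begins 54 mm behind the grasp point. The pads swing forward as they close: fully open they stand 13 mm farther back than shut.
Start: joints at [0.936, 0.313, 1.498, -0, 1.331, -0.223], TCP at [0.21, 0.481, 0.231] pointing down, gripper open.
Joint ranges: [-2.94, 2.94], [-0.97, 2.17], [0.19, 2.56], [-1.23, 4.37], [0.02, 3.11], [-2.88, 2.88]. Speed limits (rad/s): [2.39, 2.39, 3.01, 3.14, 3.14, 3.14].

## Interface

Orientations are given as a unit quaternion [x, y, z, w].
In Python, from bench import env, kinematics, monitor, eyes, job gives the robot as it stands. The module is installed in compiled form; this text tells all that it offers. Calls block until the motion is done:
- env.reach(position, orientation): joint-space move of the TCP to a pose.
- env.movel(position, velocity=0.15, frame=None, guard=None): straight line of the TCP; frame=None keeps the orientation; velocity is the mean speed in m/s. With guard (N) it stops when the force on the tool has changed by that much, and returns True; else False.
- env.set_joints(angles): joint-space move.
- env.release() and env.close_gripper(effort=None): open the fingers fully, or close them until they stop; effort is the grip in N (None keeps the last).
- env.hold(seconds).
- kinematics.ik(position, orientation): joint angles nearest the present ones, or None.
- monitor.sense(): the state.
- eyes.grab_frame(name): name is "scene" or "top" or "wrist"; returns a dict with "frame" (384x512x3 uint8, red, green, blue), "mtx" (3x3 intrinsics, pixels), "view" (4x4, takes a point from world to camera coordinates). Camera axes: x right, y down, z forward; pixel columns grow to the right and rows downward; lengths in m; the calibration is good to about 2 mm. A picture is of the moment at which its call begins. There is no depth.
A pose or a line that the arm cannot do raises env.MotionError and nothing moves.
- job.hand_in(): hands the job in; it is judged then, once.
The state is a dict: "clock": time; "joints": joint angles; "qvel": joint speeds; "joint_efforts": joint torques, N m; "position": TCP position; "ee_rot": TCP orientation; "contact_force": force on the tool from outside, world axes, zero at the start; "ft_torque": the same for the moment, N m; "finger_gap": opening from 0.0 (shut) to 1.0 (fully open); "gripper_force": force on a finger pad.
Only numpy, scipy, OpenCV 4.12 (cv2) and the standard library are available. Lean on these libraries where they do the work, as an engineer would, in place of code of your own. Each camera call takes 0.05 s, during which the arm holds its last target. There are 200 camera calls.

## Working session

There is one attempt and no reset: what is moved stays moved. The work goes in short steps, each a Python script; the robot and the scene stay as the last script left them, time stands still between calls to the robot, and variables do not carry over. Pictures are saved under pics/ and viewed, at most 10 in all, crops included, and the job is handed in when it is done.

```bash
mkdir -p pics && python3 - <<'E'
from bench import env, kinematics, monitor, eyes, job
import cv2
for n in ("scene","top"):
    f=eyes.grab_frame(n); cv2.imwrite(f"pics/{n}0.png",cv2.resize(f["frame"][:,:,::-1],(800,600),interpolation=cv2.INTER_CUBIC)); print(n,f["mtx"].tolist(),f["view"].round(4).tolist())
print(monitor.sense())
E
```

```text
scene [[394.7880956521472, 0.0, 254.52589185403892], [0.0, 394.7880956521472, 180.62576731315718], [0.0, 0.0, 1.0]] [[0.7674, 0.641, 0.0102, -0.407], [0.5546, -0.6558, -0.5122, -0.3033], [-0.3217, 0.3988, -0.8588, 1.5435], [0.0, 0.0, 0.0, 1.0]]
top [[366.3738215858985, 0.0, 252.27343485891], [0.0, 366.3738215858985, 189.00965126143913], [0.0, 0.0, 1.0]] [[-0.0236, -0.9997, -0.001, -0.0338], [-0.9961, 0.0236, -0.0845, 0.5932], [0.0845, -0.001, -0.9964, 1.4714], [0.0, 0.0, 0.0, 1.0]]
{'clock': 0.1, 'joints': array([ 9.35588314e-01,  3.13425237e-01,  1.49836409e+00,  3.64053356e-05,
        1.33098366e+00, -2.23385063e-01]), 'qvel': array([-0.00121887, -0.00113227, -0.00249736, -0.00035842, -0.00095536,
       -0.00103838]), 'joint_efforts': array([ 1.86994126e-03, -4.12904227e+01, -2.60143733e+01, -2.51873080e-04,
        3.01151282e-03, -4.83517465e-05]), 'position': array([0.21000646, 0.48092322, 0.23077522]), 'ee_rot': array([ 2.04463672e-01,  9.78873975e-01, -5.29255428e-04, -2.61720719e-04]), 'contact_force': array([ 0.07249033,  0.20967076, -0.03340705]), 'ft_torque': array([-0.0308565 ,  0.02981356, -0.01991847]), 'gripper_force': 0.0, 'finger_gap': 1.0019834124782967}
```

View pics/scene0.png

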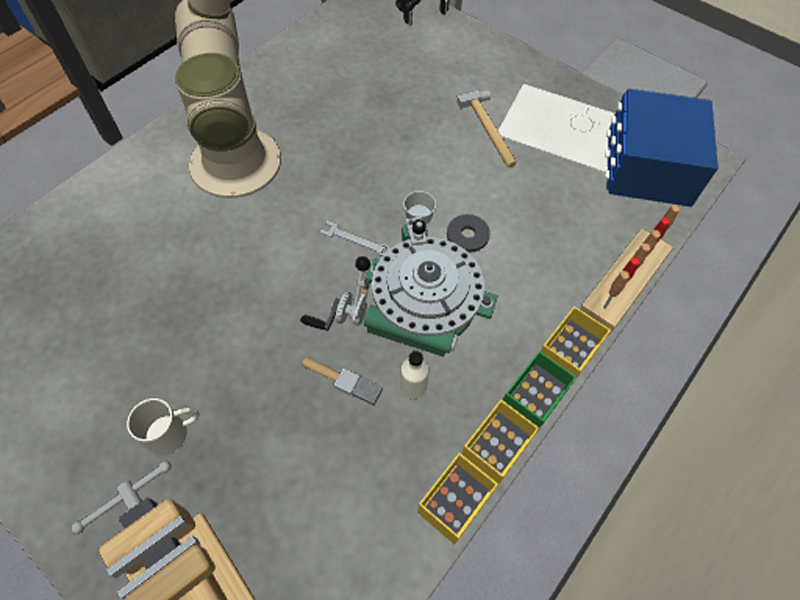

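View pics/top0.png

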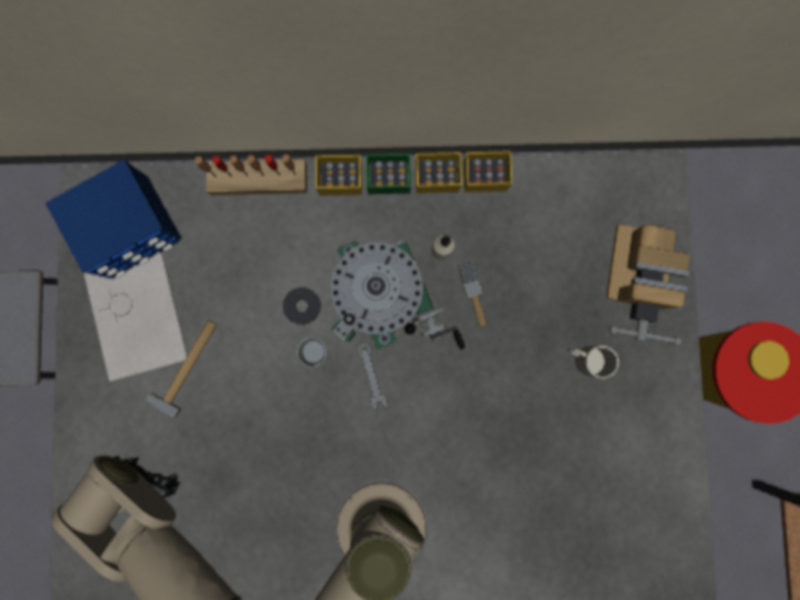

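Scene view (800 px scale): knob at about (419,228), ball (363,264), stud top (430,267). Top view: knob (348,318), ball (410,328), stud (376,285). I'll fit the table's pose to these.

```bash
cat > h.py <<'E'
from bench import env, kinematics, monitor, eyes, job
import numpy as np, cv2
from scipy.optimize import least_squares
from scipy.spatial.transform import Rotation as R
def ball(th): a=.525-th; return np.array([-.128,-.095+.115*np.sin(a),.040+.115*np.cos(a)])
PTS=dict(ball=ball(0),knob=np.array([-.052,.090,.1335]),stud=np.array([0,0,.147]))
def T2w(p,pose): c,s=np.cos(pose[2]),np.sin(pose[2]); return np.array([pose[0]+c*p[0]-s*p[1],pose[1]+s*p[0]+c*p[1],p[2]])
def proj(f,w): c=f["view"][:3,:3]@w+f["view"][:3,3]; u=f["mtx"]@c; return u[:2]/u[2]
def fit(obs,x0=(.55,0,0)):
    g=lambda x: np.concatenate([proj(f,T2w(PTS[n],x))-px for f,n,px in obs])
    return least_squares(g,x0,loss="soft_l1")
def down(yaw): # tool z down, tool y (closing) at world angle yaw
    y=np.array([np.cos(yaw),np.sin(yaw),0]); z=np.array([0,0,-1.]); return R.from_matrix(np.c_[np.cross(y,z),y,z]).as_quat()
E
python3 - <<'E'
from h import *
fs=eyes.grab_frame("scene"); ft=eyes.grab_frame("top"); k=.64
o=[(fs,"knob",(419,228)),(fs,"ball",(363,264)),(fs,"stud",(429.5,267)),(ft,"knob",(348,318.5)),(ft,"ball",(410,328)),(ft,"stud",(376,285))]
o=[(f,n,np.array(p)*k) for f,n,p in o]
best=min((fit(o,(.55,0,a)) for a in np.arange(-3,3,.7)),key=lambda r:r.cost)
x=best.x; print(x,best.cost,best.fun.round(1)); np.save("pose.npy",x)
for n,p in [("ball0",ball(0)),("ball1",ball(1.05)),("knob",PTS["knob"])]: print(n,T2w(p,x))
f=eyes.grab_frame("wrist"); s=monitor.sense()
print("cam",(-f["view"][:3,:3].T@f["view"][:3,3]),f["view"][:3,:3].round(2).tolist(),f["mtx"][0,0])
E
```

```text
[ 0.61372112 -0.00520409  0.34971475] 3.868417716898991 [-0.2 -1.  -0.6 -0.8 -0.2 -1.5  0.9 -1.2  0.1 -0.9  0.1 -1.5]
ball0 [ 0.50626972 -0.0841598   0.13951225]
ball1 [ 0.54576774 -0.19246101  0.13951225]
knob [0.53403197 0.0615315  0.1335    ]
cam [0.1499143  0.50784537 0.37305742] [[0.4, 0.92, -0.0], [0.89, -0.39, 0.26], [0.24, -0.1, -0.97]] 308.53606728658855
```

```bash
python3 - <<'E'
from h import *
x=np.load("pose.npy")
for yaw in (x[2],x[2]+np.pi):
    q=kinematics.ik(np.array([.52,-.01,.27]),down(yaw)); print(yaw,None if q is None else np.round(q,2))
c=[(kinematics.ik(np.array([.52,-.01,.27]),down(y)),y) for y in (x[2],x[2]+np.pi)]
yaw=min([t for t in c if t[0] is not None],key=lambda t:abs(t[0][5]))[1]; print(yaw); np.save("yaw.npy",yaw)
env.reach(np.array([.52,-.01,.27]),down(yaw))
f=eyes.grab_frame("wrist"); cv2.imwrite("pics/w1.png",cv2.resize(f["frame"][:,:,::-1],(800,600),interpolation=cv2.INTER_CUBIC))
for n in PTS: print(n,proj(f,T2w(PTS[n],x))/.64)
print(monitor.sense()["clock"])
E
```

```text
0.3497147451801233 [-0.24  0.28  1.45 -0.    1.42 -0.59]
3.4913073987699166 [-0.24  0.28  1.45 -0.    1.42  2.55]
0.3497147451801233
ball [334.42847175 390.18887971]
knob [464.21618821 177.43687408]
stud [550.86156131 337.47584311]
2.3917
```

View pics/w1.png

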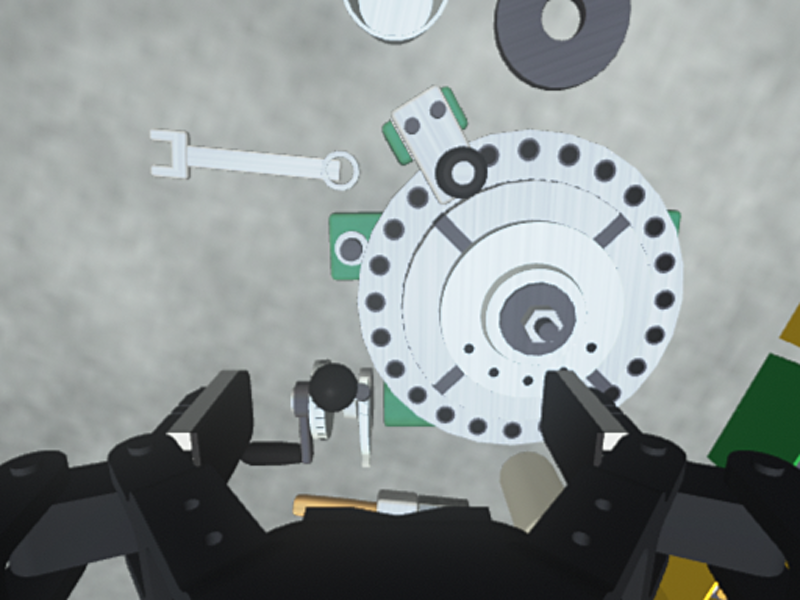

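Wrist view (800 px scale): ball centre at (333.5,387), knob's top ring at (462,173), stud end at about (545,328), plate centre about (520.5,287). This agrees with the estimate to within a few mm, so I'll refit with these.

```bash
python3 - <<'E'
from h import *
x=np.load("pose.npy"); f=eyes.grab_frame("wrist")
PTS["knobtop"]=np.array([-.052,.09,.1445]); PTS["plate"]=np.array([0,0,.078])
o=[("ball",(333.5,387)),("knobtop",(462,173)),("plate",(520.5,287))]
r=fit([(f,n,np.array(p)*.64) for n,p in o],x); x=r.x
print(x,r.fun.round(2)); np.save("pose.npy",x)
for n,p in [("ball0",ball(0)),("ball1",ball(1.05)),("knob",PTS["knob"])]: print(n,T2w(p,x))
print(proj(f,T2w(PTS["stud"],x))/.64)
b=T2w(ball(0),x); q=down(x[2]); 
env.reach(b+[0,0,.06],q)
f=eyes.grab_frame("wrist"); cv2.imwrite("pics/w2.png",cv2.resize(f["frame"][:,:,::-1],(800,600),interpolation=cv2.INTER_CUBIC))
print(proj(f,b)/.64, monitor.sense()["position"],monitor.sense()["clock"])
E
```

```text
[ 0.61112032 -0.0010357   0.37173677] [ 0.35  0.14 -0.22 -1.42 -0.1   7.51]
ball0 [ 0.5054336  -0.08233837  0.13951225]
ball1 [ 0.54730687 -0.18974356  0.13951225]
knob [0.52998096 0.06392894 0.1335    ]
[549.78779623 329.64166513]
[396.93946303 324.34744222] [ 0.50593969 -0.08195214  0.20028659] 2.9833
```

View pics/w2.png

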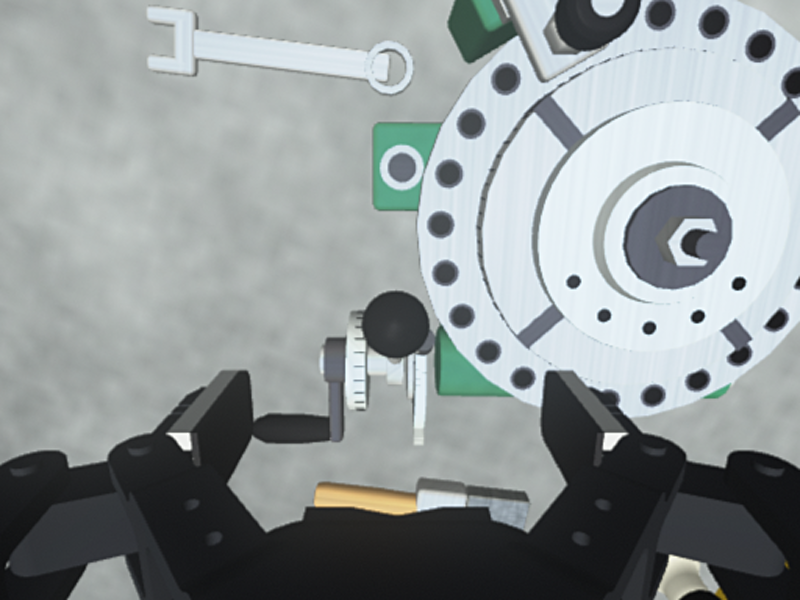

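The ball appears at (396,324), within 1 px of the prediction, so I'll grip it and swing it over.

```bash
python3 - <<'E'
from h import *
x=np.load("pose.npy"); h=np.array([0,0,env.hold_point_z])
st=lambda t:(lambda s:print(t,s["position"].round(4),s["contact_force"].round(1),round(s["finger_gap"],3),round(s["gripper_force"],1),round(s["clock"],2)))(monitor.sense())
g=env.movel(T2w(ball(0),x)-h,velocity=.06,guard=15); st(f"down {g}")
if not g:
    env.close_gripper(40); st("grip")
    if .25<monitor.sense()["finger_gap"]<.5:
        for th in np.linspace(0,1.05,6)[1:]:
            env.movel(T2w(ball(th),x)-h,velocity=.08); st(th)
f=eyes.grab_frame("wrist"); cv2.imwrite("pics/w3.png",cv2.resize(f["frame"][:,:,::-1],(800,600)))
E
```

```text
down False [ 0.5056 -0.0824  0.1211] [-0.2 -0.2 -0. ] 1.0 0.0 4.44
grip [ 0.505  -0.0825  0.1211] [-5.3 -0.9  5.1] 0.327 39.0 5.02
0.21000000000000002 [ 0.5125 -0.1025  0.1302] [-5.4  3.   2.1] 0.322 40.0 5.47
0.42000000000000004 [ 0.5209 -0.1248  0.135 ] [-5.3  0.6 -0.1] 0.326 40.3 5.92
0.6300000000000001 [ 0.5296 -0.1476  0.1351] [-7.  -1.7  0.1] 0.323 41.1 6.37
0.8400000000000001 [ 0.5381 -0.1701  0.1301] [-8.4 -4.4  2. ] 0.325 41.4 6.82
1.05 [ 0.546  -0.1912  0.1203] [-10.6  -7.    0.8] 0.325 42.5 7.27
```

View pics/w3.png

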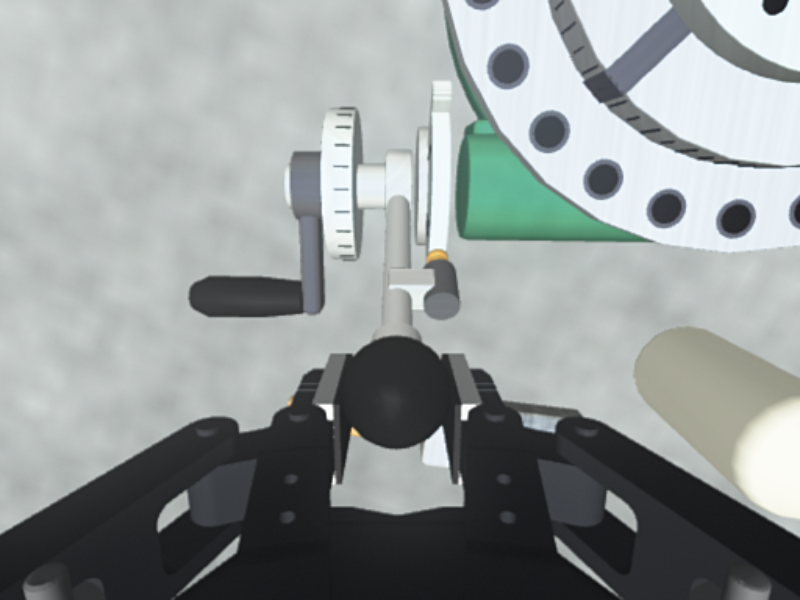

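The ball is held at (396,390) and the lever now leans to the far side, with the detent barrel near the end of the sector. The opening fingers will clear the bottle (its cap is beyond x=720). I'll release, rise, check the lever and look at the knob.

```bash
python3 - <<'E'
from h import *
x=np.load("pose.npy"); q=down(x[2])
env.release(); env.hold(.2); p=monitor.sense()["position"]; env.movel(p+[0,0,.07],velocity=.12)
f=eyes.grab_frame("wrist"); a=f["frame"]; print("ball1",proj(f,T2w(ball(1.05),x))/.64, "th.9",proj(f,T2w(ball(.9),x))/.64)
k=T2w(PTS["knob"],x); env.reach(k+[0,0,.075],q)
f=eyes.grab_frame("wrist"); print("knobtop",proj(f,k+[0,0,.0105])/.64)
im=np.vstack([a,f["frame"]])[:,:,::-1]
cv2.imwrite("pics/w4.png",cv2.resize(a[:,:,::-1],(800,600))); cv2.imwrite("pics/w5.png",cv2.resize(f["frame"][:,:,::-1],(800,600)))
print(monitor.sense()["position"],monitor.sense()["clock"],monitor.sense()["contact_force"])
E
```

```text
ball1 [397.78146472 332.17142447] th.9 [397.84450795 301.34760504]
knobtop [397.45150119 319.36440115]
[0.53029242 0.06269445 0.20819464] 9.95 [ 0.17246868 -0.67097986 -0.15986918]
```

View pics/w4.png

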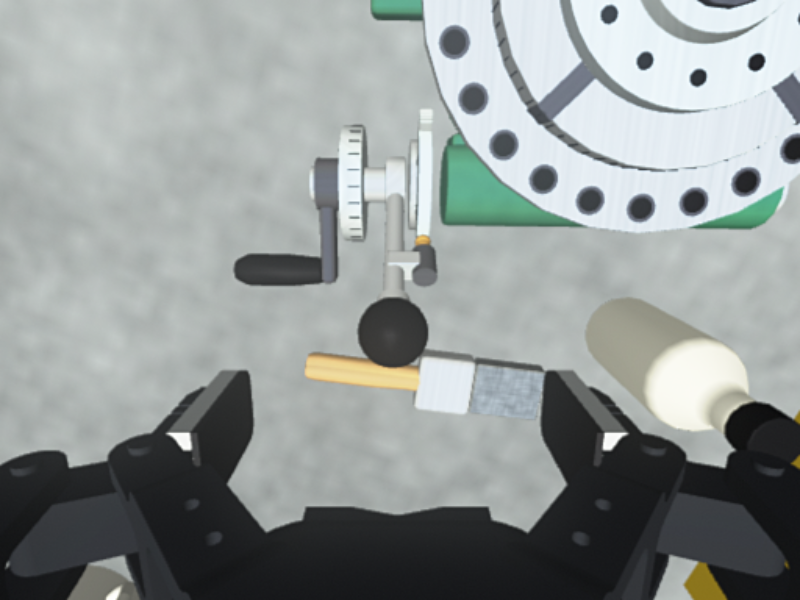

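View pics/w5.png

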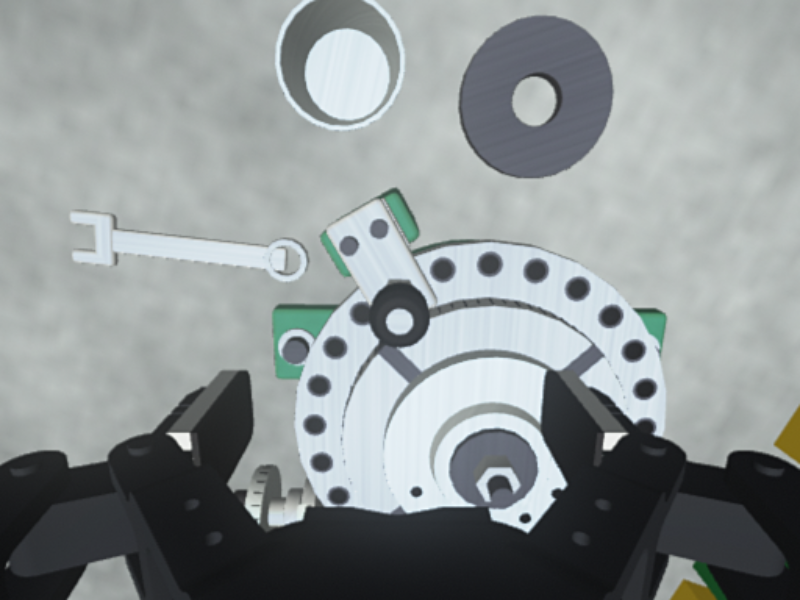

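Ball at (393,331) against a predicted (398,332), so the lever sits in the 'out' notch (about 1.05 rad). Knob top is at (399.5,320), about 0.8 mm from the prediction along table x. I'll correct that, grip and pull.

```bash
python3 - <<'E'
from h import *
x=np.load("pose.npy")
st=lambda t:(lambda s:print(t,s["position"].round(4),s["contact_force"].round(1),round(s["finger_gap"],3),round(s["gripper_force"],1),round(s["clock"],2)))(monitor.sense())
k=T2w(PTS["knob"]+[.0008,0,.003],x)-[0,0,env.hold_point_z]
g=env.movel(k,velocity=.06,guard=15); st(f"down {g}")
if not g:
    env.close_gripper(100); st("grip"); z0=monitor.sense()["position"][2]
    for d in (.006,.012,.015,.017,.0185,.02,.0215,.023):
        env.movel(k+[0,0,d],velocity=.03); env.hold(.1); st(d)
        if monitor.sense()["contact_force"][2]<-32: break
    print("rise",monitor.sense()["position"][2]-z0)
f=eyes.grab_frame("wrist"); cv2.imwrite("pics/w6.png",cv2.resize(f["frame"][:,:,::-1],(800,600)))
E
```

```text
down False [0.5309 0.0642 0.1181] [ 0.6 -0.5  0.2] 1.001 0.0 11.61
grip [0.5309 0.0643 0.1183] [-0.3  0.3  5.3] 0.292 98.1 12.2
0.006 [0.5308 0.0643 0.1234] [ 5.1  1.2 -7.2] 0.282 98.5 12.65
0.012 [0.5308 0.0643 0.1292] [  6.6   0.9 -10.4] 0.285 98.7 13.1
0.015 [0.5308 0.0643 0.1321] [  7.4   2.  -11.8] 0.287 98.8 13.45
0.017 [0.5308 0.0643 0.1339] [  7.5   1.9 -11.8] 0.288 98.8 13.8
0.0185 [0.5307 0.0643 0.1345] [  9.3   1.3 -19.9] 0.287 102.4 14.15
0.02 [0.5306 0.0643 0.1346] [ 14.6   1.5 -31. ] 0.282 102.4 14.5
0.0215 [0.5304 0.0643 0.1348] [ 19.8   0.5 -44.6] 0.284 102.8 14.85
rise 0.01649512790633645
```

View pics/w6.png

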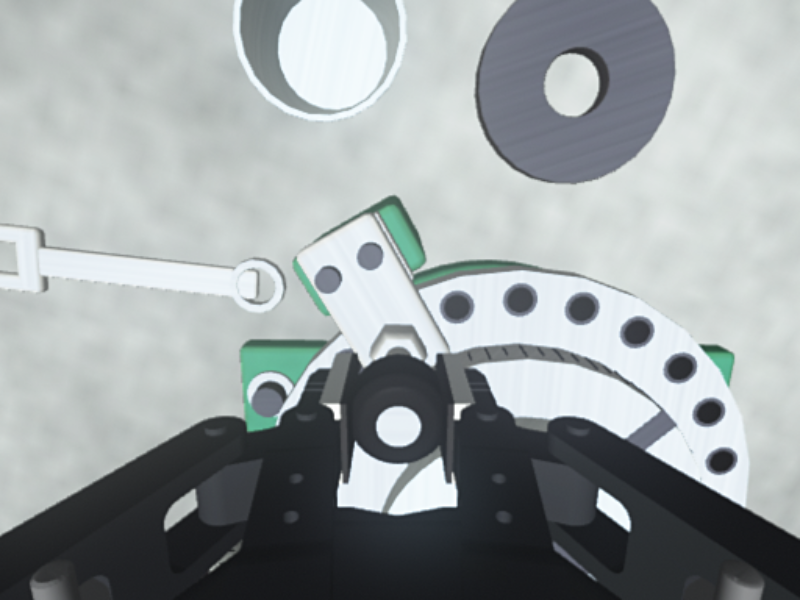

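The knob is held between the pads at (398,410), with the bushing exposed below it. The force rose steeply after about 16 mm of lift, so the plunger is at its stop. I'll ease the overpull a little, hold, and hand in.

```bash
python3 - <<'E'
from h import *
p=monitor.sense()["position"]; x=np.load("pose.npy")
k=T2w(PTS["knob"]+[.0008,0,.003],x)-[0,0,env.hold_point_z]
env.movel(k+[0,0,.0195],velocity=.02); env.hold(1.0)
s=monitor.sense(); print(s["position"],s["contact_force"],s["gripper_force"],s["finger_gap"],s["clock"])
if s["position"][2]>.1335: print(job.hand_in())
E
```

```text
[0.5306262  0.06424629 0.13464078] [ 13.44381636   1.66810633 -28.07253329] 104.61096697021276 0.28494794775935084 16.15
the job is handed in; nothing more can be done
None
```

The job is handed in: the worm lever sits in its 'out' notch and the gripper is holding the index plunger up at its stop (about 16 mm of lift). The turntable and bystanders were not deliberately touched, and the hand-in gave no verdict.

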